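# Lay the tall hanging bracket on its long leg

### The arm

A 6-joint arm with a two-finger parallel gripper is mounted at the origin on the work surface. World frame = base frame: x ahead of the robot, y to its left, z up, the work surface at z = 0. Lengths are in mm, angles in degrees, forces in N, time in s.
With the tool pointing down it reaches from about 300 to 850 mm from the base axis. Payload 4.2 kg.
Tool frame: the origin (TCP) lies midway between the tips of the shut fingers; the grasp point (between the pads) lies 19 mm behind it (env.grasp_offset is the distance from the TCP to the grasp point, in mm); z points along the fingers, y is the line along which they close (so a half turn about z gives the same grasp; the last joint's range is limited). The gripper opens to 91 mm and grips with 3 to 60 N. Pads are 32 mm wide; open, the fingers measure 118 mm over their backs; the gripper's body (76 mm by 178 mm) begins 60 mm behind the grasp point.
Start: joints at [-65.203, 18.312, 89.639, -0, 72.044, -1.146], TCP at [251.559, -517.07, 213.976] pointing down, gripper open.
Joint ranges: [-177.97, 177.97], [-48.28, 115.42], [12.27, 149.76], [-77.06, 257.06], [2.81, 150.46], [-146.56, 146.56]. Speed limits (degrees/s): [147.25, 147.25, 180, 180, 180, 180].

### API

Orientations are given as [roll, pitch, yaw] about the fixed x, y, z axes, in that order (R = Rz(yaw) Ry(pitch) Rx(roll)).
In Python, from workcell import env, optics gives the robot as it stands. The module is installed in compiled form; this text tells all that it offers.
- The arm moves only by the tool send_rows, never from a script. Its argument "targets" is a list that holds one entry, the list of rows, each a list of 7 numbers: the turn, a rotation vector about the world's x, y, z scaled (see below), then the shift along the world's x, y, z scaled (see below), then the closure, from -1 (fully open) to 1 (shut). In form: [[[rx, ry, rz, x, y, z, gripper], ...]]. A call has 1 to 12 rows; each row shifts and turns the commanded pose from where the row before left it; what a row does not reach is not made up. The controller multiplies each number of a shift by 0.2 m and each number of a turn by pi/2 rad. A row lasts 1/10 s, in which the tool goes at most 50 mm and 8.59 degrees, less where a joint would pass 70% of its speed; a pose out of reach is approached as far as the arm can. A call with a number of a shift or a turn outside -1 to 1 is refused whole. A call with a gripper value outside its range is refused whole. The fingers move at their own pace and stop on an object; "grip_force" is the grip in N (left out, the last holds). Time passes only in rows, so rows that do not move let the fingers close. It gives the time, the measured TCP pose, the force, the opening and the grip force at its end, in the units of the state.
- env.state(): the state, without advancing time (a new reading comes with each control period).
- optics.grab_frame(name): name is "side" or "top"; returns (picture, depth): 400x640x3 uint8, red, green, blue; 400x640 float32, mm along the optical axis (not along the pixel's ray), 0 where there is no reading.
- optics.camera_info(name): a dict with "camera_matrix" (3x3 intrinsics, pixels), "k1" (the pictures are not rectified: a ray, as slopes to the right and down, at radius r is drawn at 1 + k1 r^2 times it, then the intrinsics apply), "R" (3x3) and "t" (3): a world point X has camera coordinates R X + t. Camera axes: x right, y down, z forward; pixel columns grow to the right and rows downward; lengths in mm; the calibration is good to about 2 mm. A picture is of the moment at which its call begins. camera_info takes no time and is no camera call.
- env.job_done(): hands the job in; it is judged then, once.
Trained networks look in the newest picture that a camera, given by its name, has taken for a name from the list of things; names that differ only in an ending like _2 or _b are one class to them, and where a whole thing is asked for, a point or a joint stands for the part that bears it (a point fixed in the world has none). Each returns a list of dicts, best first, with "conf" (0 to 1); they miss things now and then, are a little off and sometimes report something else, mostly with a low value. They report only what shows in the picture. A call takes as long as a camera call. They do not tell look-alikes from the thing itself.
- optics.silhouettes(camera, name): "mask" (400x640 bool, what is visible of it) and "at" ([column, row] in pixels, amid what is visible of it).
- optics.place_of(camera, name): "at" ([column, row] in pixels: a listed point, or the origin of a listed thing).
The state is a dict: "time_s": time; "qpos": joint angles; "qvel": joint speeds; "effort": joint torques, N m; "ee_pos": TCP position; "ee_rot": TCP orientation; "force": force on the tool from outside, world axes, zero at the start; "torque": the same for the moment, N m; "gripper_width": finger opening in mm; "gripper_force": force on a finger pad.
Only numpy, scipy, OpenCV 4.12 (cv2) and the standard library are available. Lean on these libraries where they do the work, as an engineer would, in place of code of your own. Each camera call takes 0.05 s, during which the arm holds its last target. There are 200 camera calls.

### The job

Two steel angle brackets stand on the red-and-white slatted panel. Tip the taller one over about its corner edge, without lifting that edge off the panel, so that its long leg lies flat on the panel, ready to be screwed down, and its short leg stands upright; the corner should end within about 2 cm of where it was. Leave the shorter bracket standing as it is.

Things in the scene. Friction and masses are not known exactly. Their poses are not given: they have to be found in the camera images.
- tall_bracket: The taller L-shaped steel bracket on the panel, standing on its foot: long leg 120 mm high, foot 70 mm (outside), 8 mm thick, 50 mm wide, 0.2 kg. Origin: middle of the outer corner edge, at panel-top height. x along the foot away from the corner, y along the corner edge, z up the long leg, which fills x 0 to 8 mm. Tips towards -x.
- tall_leg (a point): The middle of the tall bracket's long leg: 60 mm from the corner edge along the leg, mid-width, mid-thickness (x = 4 mm). Axes as the tall bracket's. Pushed towards -x high on its inner face, the bracket passes its balance at about 21 degrees, then falls by itself onto the leg's outer face; there x points up.
- short_bracket: The shorter angle bracket standing on the panel, to be left alone: same make, upright leg 75 mm high, foot 60 mm, 8 mm thick, 50 mm wide. Origin at the middle of its outer corner edge, axes as the tall bracket's.
- panel: The fixed slatted panel, flush red and white strips, 340 mm (x) by 600 mm (y) and 10 mm thick. Origin at the centre of its underside, on the table; its flat top is 10 mm above. Small flat white stars lie on it too. Other brackets off the panel are spares.
Not all that is in view belongs to the job. Leave any turquoise look-alike of the tall_bracket alone.

How it is judged:
By the outcome, as a careful person would: the job done as asked, in the order asked, and still so for the second after the job is handed in, with the robot touching nothing.
It also fails if it takes over 29 s, if anything falls off the work surface, if the arm or the gripper's body presses on something with over 40 N, if the wrist force passes 120 N, or if a joint passes its speed limit or range.

## Working session

There is one attempt and no reset: what is moved stays moved. The work goes in short steps, Python scripts to look and compute and a tool call to move; the robot and the scene stay as the last step left them, time stands still between calls to the robot, and variables do not carry over. Pictures are saved under pics/ and viewed, at most 10 in all, crops included, and the job is handed in when it is done.

Besides the shell and the picture viewer there is one more tool, called after "Call:" by a JSON object that holds its "name" and its "arguments". send_rows: Moves the arm, as the interface text tells. Its arguments: {"type":"object","properties":{"targets":{"type":"array"},"grip_force":{"type":"number"}},"required":["targets"]}

```bash
mkdir -p pics
cat > h.py <<'E'
import numpy as np, cv2
from workcell import env, optics
def world(cam, depth, uv):
    i=optics.camera_info(cam); K=np.array(i["camera_matrix"],float); R=np.array(i["R"]); t=np.array(i["t"])
    uv=np.atleast_2d(np.array(uv,float)); 
    p=cv2.undistortPoints(uv.reshape(-1,1,2),K,np.array([i["k1"],0,0,0,0.])).reshape(-1,2)
    d=depth[uv[:,1].round().astype(int),uv[:,0].round().astype(int)]
    c=np.c_[p*d[:,None],d]
    return (c-t)@R
E
python3 - <<'E'
from h import *
for c in("side","top"):
    im,d=optics.grab_frame(c); cv2.imwrite(f"pics/{c}0.png",im[...,::-1]); np.save(f"{c}_d.npy",d)
    for n in("tall_bracket","short_bracket","panel"):
        for s in optics.silhouettes(c,n):
            m=s["mask"]; v,u=np.nonzero(m&(d>0)); P=world(c,d,np.c_[u,v]) if len(u) else np.zeros((1,3))
            print(c,n,round(s["conf"],2),s["at"],len(u),np.percentile(P,[3,50,97],axis=0).round().tolist())
    for n in("tall_bracket","tall_leg","short_bracket"):
        for s in optics.place_of(c,n): print(c,n,s["conf"],s["at"],world(c,d,s["at"]).round())
print(env.state())
E
```

```text
side tall_bracket 0.93 [277.8, 223.9] 1025 [[265.0, -222.0, 7.0], [293.0, -172.0, 48.0], [320.0, -161.0, 121.0]]
side tall_bracket 0.73 [353.9, 288.0] 1574 [[244.0, -508.0, 5.0], [282.0, -461.0, 34.0], [307.0, -441.0, 121.0]]
side tall_bracket 0.66 [299.4, 261.5] 1106 [[210.0, -352.0, 2.0], [232.0, -343.0, 59.0], [256.0, -284.0, 121.0]]
side tall_bracket 0.65 [418.6, 290.4] 1018 [[352.0, -566.0, 0.0], [376.0, -547.0, 9.0], [416.0, -491.0, 121.0]]
side short_bracket 0.6 [296.7, 151.0] 303 [[578.0, 115.0, 13.0], [583.0, 135.0, 38.0], [640.0, 192.0, 87.0]]
side panel 0.68 [294.8, 179.8] 5865 [[378.0, -295.0, 6.0], [484.0, 52.0, 12.0], [694.0, 290.0, 15.0]]
side tall_bracket 0.86 [277.2, 236.0] [[-156. -899.  663.]]
side tall_bracket 0.83 [421.6, 302.5] [[ 391. -558.   -0.]]
side tall_bracket 0.69 [354.4, 297.9] [[ 288. -458.    7.]]
side tall_bracket 0.58 [299.7, 283.5] [[ 228. -342.    5.]]
side tall_leg 0.87 [275.1, 216.5] [[ 289. -168.   72.]]
side tall_leg 0.71 [351.3, 276.5] [[-156. -899.  663.]]
side tall_leg 0.68 [425.8, 281.7] [[ 403. -554.   50.]]
side tall_leg 0.66 [299.9, 265
[... 1714 characters left out ...]
.3] [[ 599. -117.   53.]]
{'time_s': 0.7, 'qpos': array([-6.52041836e+01,  1.83082549e+01,  8.96387546e+01, -5.37168844e-04,
        7.20440219e+01, -1.14780605e+00]), 'qvel': array([ 0.10111003,  0.01917013, -0.08075389,  0.02163952, -0.03053346,
        0.11026381]), 'effort': array([ 1.78028076e-03, -4.12220263e+01, -2.32189751e+01,  7.29004992e-02,
        3.74598638e-02,  5.98746951e-06]), 'ee_pos': array([ 251.54144287, -517.07605602,  214.01416673]), 'ee_rot': array([1.79991043e+02, 6.90585440e-04, 2.59437879e+01]), 'force': array([ 0.76980001, -0.34731191, -0.04379533]), 'torque': array([-0.01425617, -0.03102561,  0.0074026 ]), 'gripper_force': 0.0, 'gripper_width': 91.2071802907713}
```

Run:
```python
from h import *
d=np.load("top_d.npy"); 
v,u=np.mgrid[90:175,150:330]; uv=np.c_[u.ravel(),v.ravel()]; uv=uv[d[uv[:,1],uv[:,0]]>0]; P=world("top",d,uv)
im=cv2.imread("pics/top0.png")
for n,c,lo,hi in(("tallleg",(610,-110),124,140),("tallfoot",(620,-104),15,24),("shleg",(605,140),78,95),("shfoot",(605,140),15,24)):
    m=(np.hypot(*(P[:,:2]-c).T)<75)&(P[:,2]>lo)&(P[:,2]<hi)
    Q=P[m]; r=cv2.minAreaRect(Q[:,:2].astype(np.float32)); print(n,m.sum(),Q.mean(0).round(1),r,np.round(cv2.boxPoints(r)).tolist())
    print(im[uv[m][:,1],uv[m][:,0],::-1].mean(0))
cv2.imwrite("pics/top0c.png",np.hstack([cv2.resize(im[80:200,140:340],None,fx=4,fy=4,interpolation=cv2.INTER_CUBIC)]))
s=cv2.imread("pics/side0.png"); cv2.imwrite("pics/side0c.png",s)
```

```text
tallleg 69 [ 601.7 -116.6  129.6] ((602.4036254882812, -116.3369369506836), (9.345582008361816, 48.431732177734375), 32.038360595703125) [[586.0, -98.0], [611.0, -139.0], [619.0, -134.0], [594.0, -93.0]]
[204.33333333 196.11594203 192.15942029]
tallfoot 277 [634.3 -93.6  18.1] ((618.88037109375, -105.36236572265625), (145.55642700195312, 124.77906036376953), 25.72442626953125) [[526.0, -81.0], [580.0, -193.0], [712.0, -130.0], [657.0, -18.0]]
[215.71480144 193.88086643 189.79061372]
shleg 68 [583.6 139.2  83.9] ((584.0759887695312, 139.23788452148438), (9.686116218566895, 48.91292953491211), 4.344287872314453) [[577.0, 163.0], [581.0, 114.0], [591.0, 115.0], [587.0, 164.0]]
[199.60294118 192.45588235 187.70588235]
shfoot 280 [615.1 139.7  17.9] ((604.285888671875, 142.56849670410156), (130.47235107421875, 138.01666259765625), 55.34336471557617) [[510.0, 128.0], [624.0, 50.0], [698.0, 157.0], [585.0, 235.0]]
[211.06428571 191.93928571 186.18571429]
```

View pics/top0.png

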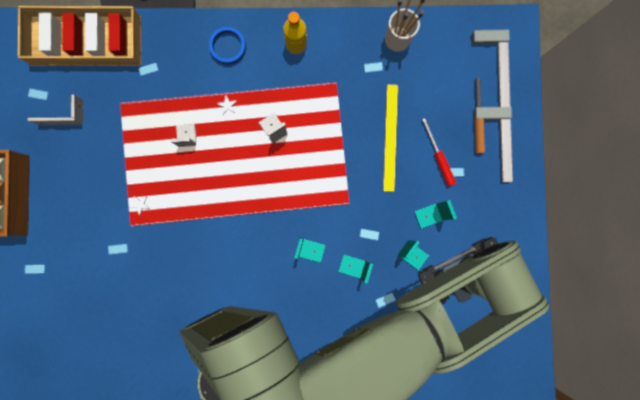

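View pics/top0c.png

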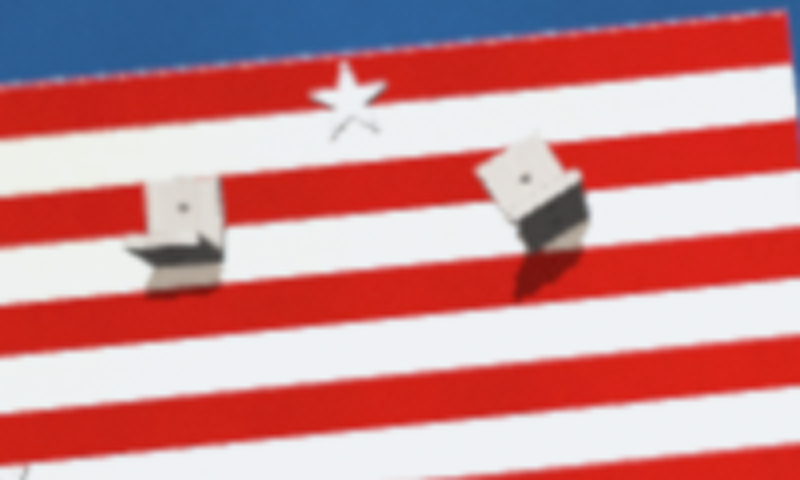

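View pics/side0.png

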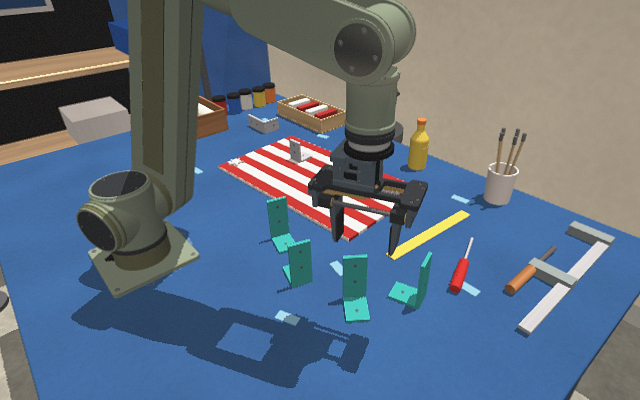

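The top view shows two grey brackets on the panel: the tall one at px (273,128), about (600,-117) with its foot at yaw 32°, and the short one at (185,135). The turquoise spares are off the panel. I'll grip the tall leg by its two edges from a tilted tool, swing it down about the corner edge, and release it just above the panel.

Call:
{"name": "send_rows", "arguments": {"targets": [[[0, 0, 0.0084, 0.127, 0.136, 0, -1], [0, 0, 0.0084, 0.127, 0.136, 0, -1], [0, 0, 0.0084, 0.127, 0.136, 0, -1], [0, 0, 0.0084, 0.127, 0.136, 0, -1], [0, 0, 0.0084, 0.127, 0.136, 0, -1], [0, 0, 0.0084, 0.127, 0.136, 0, -1], [0, 0, 0.0084, 0.127, 0.136, 0, -1], [0, 0, 0.0084, 0.127, 0.136, 0, -1]]]}}

```text
time_s: 1.5
ee_pos: [455.7, -298.3, 214.1]
ee_rot: [180.0, -0.0, 32.0]
force: [0.8, -0.5, 0.2]
gripper_width: 91.3
gripper_force: 0.0
```

Call:
{"name": "send_rows", "arguments": {"targets": [[[-0.0294, 0.0471, 0, 0.127, 0.136, 0, -1], [-0.0294, 0.0471, 0, 0.127, 0.136, 0, -1], [-0.0294, 0.0471, 0, 0.127, 0.136, 0, -1], [-0.0294, 0.0471, 0, 0.127, 0.136, 0, -1], [-0.0294, 0.0471, 0, 0.127, 0.136, 0, -1], [-0.0294, 0.0471, 0, 0.127, 0.136, 0, -1], [-0.0294, 0.0471, 0, 0.127, 0.136, 0, -1], [-0.0294, 0.0471, 0, 0.127, 0.136, 0, -1], [0, 0, 0, 0, 0, 0, -1], [0, 0, 0, 0, 0, 0, -1]]]}}

```text
time_s: 2.5
ee_pos: [658.7, -80.7, 211.0]
ee_rot: [-179.9, 40.2, 32.2]
force: [-0.7, 0.2, 0.8]
gripper_width: 91.1
gripper_force: 0.0
```

```bash
cat > p.py <<'E'
from h import *
from scipy.spatial.transform import Rotation as Rn
s=env.state(); R=Rn.from_euler("xyz",s["ee_rot"],degrees=True).as_matrix()
print(s["time_s"],s["ee_pos"].round(1),s["qpos"].round(1),s["force"].round(1),s["gripper_width"],"\n",R.round(3))
d=np.array([.848,.530,0]); b=.643*d+[0,0,.766]; y=np.array([.530,-.848,0])
print("want toolx",(.766*d-[0,0,.643]).round(3),"y",y,"z",-b)
T=np.array([604.1,-115.3,110]); print("shift to start",(T-s["ee_pos"]).round(1))
E
python3 p.py
python3 - <<'E'
from h import *
im,d=optics.grab_frame("side"); cv2.imwrite("pics/side1.png",cv2.resize(im[60:280,180:480,::-1],None,fx=2.6,fy=2.6))
E
```

```text
2.5 [658.7 -80.7 211. ] [  1.5  46.9  50.2 -21.6 117.2  55.4] [-0.7  0.2  0.8] 91.11018848067772 
 [[ 0.647  0.532 -0.547]
 [ 0.407 -0.847 -0.342]
 [-0.645 -0.002 -0.764]]
want toolx [ 0.65   0.406 -0.643] y [ 0.53  -0.848  0.   ] z [-0.545264 -0.34079  -0.766   ]
shift to start [ -54.6  -34.6 -101. ]
```

View pics/side1.png

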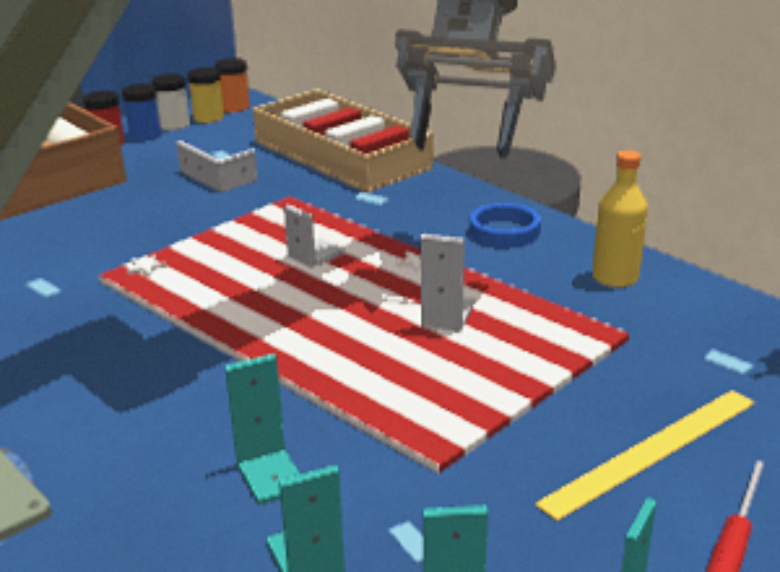

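The side view shows the tall grey bracket clear at crop px (442,283), the hand behind it, and nothing in the way. I'll cross-check its pose from the side depth.

Run:
```python
from h import *
im,d=optics.grab_frame("side")
v,u=np.mgrid[148:192,335:366]; uv=np.c_[u.ravel(),v.ravel()]; uv=uv[d[uv[:,1],uv[:,0]]>0]; P=world("side",d,uv)
dd=np.array([.848,.530]); yy=np.array([-.530,.848])
q=P[:,:2]-[599,-118.5]; x=q@dd; y=q@yy
m=(abs(x)<9)&(abs(y)<30)&(P[:,2]>25)
print(m.sum(),"x at face",np.median(x[m]),"slope deg",np.degrees(np.polyfit(y[m],x[m],1)[0]),"y range",np.percentile(y[m],[1,99]),"ztop",P[m,2].max())
```

```text
525 x at face 2.2515511381470144 slope deg -0.18370803619773862 y range [-22.22041836  26.2606323 ] ztop 135.1821805997352
```

Call:
{"name": "send_rows", "arguments": {"targets": [[[0, 0, 0, -0.0272, -0.0166, -0.0505, -1], [0, 0, 0, -0.0272, -0.0166, -0.0505, -1], [0, 0, 0, -0.0272, -0.0166, -0.0505, -1], [0, 0, 0, -0.0272, -0.0166, -0.0505, -1], [0, 0, 0, -0.0272, -0.0166, -0.0505, -1], [0, 0, 0, -0.0272, -0.0166, -0.0505, -1], [0, 0, 0, -0.0272, -0.0166, -0.0505, -1], [0, 0, 0, -0.0272, -0.0166, -0.0505, -1], [0, 0, 0, -0.0272, -0.0166, -0.0505, -1], [0, 0, 0, -0.0272, -0.0166, -0.0505, -1], [0, 0, 0, 0, 0, 0, -1], [0, 0, 0, 0, 0, 0, -1]]]}}

```text
time_s: 3.8
ee_pos: [603.4, -115.4, 113.5]
ee_rot: [180.0, 39.9, 31.9]
force: [-0.3, 0.3, -0.1]
gripper_width: 91.3
gripper_force: 0.0
```

```bash
python3 p.py
python3 - <<'E'
from h import *
im,d=optics.grab_frame("side"); cv2.imwrite("pics/side2.png",cv2.resize(im[90:210,290:420,::-1],None,fx=4.6,fy=4.6))
E
```

```text
3.8 [ 603.4 -115.4  113.5] [ -0.9  44.5  69.3 -20.8 100.6  59.7] [-0.3  0.3 -0.1] 91.28953890852966 
 [[ 0.65   0.529 -0.545]
 [ 0.406 -0.848 -0.34 ]
 [-0.642  0.    -0.767]]
want toolx [ 0.65   0.406 -0.643] y [ 0.53  -0.848  0.   ] z [-0.545264 -0.34079  -0.766   ]
shift to start [ 0.7  0.1 -3.5]
```

View pics/side2.png

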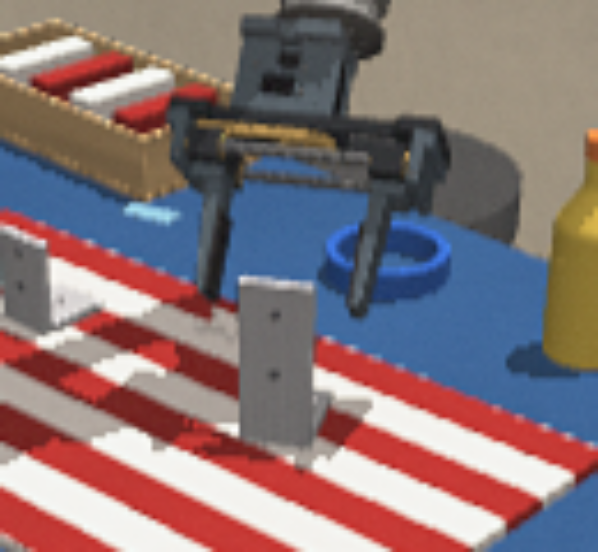

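Run:
```python
from h import *
im,d=optics.grab_frame("side")
v,u=np.mgrid[125:195,325:375]; uv=np.c_[u.ravel(),v.ravel()]; uv=uv[d[uv[:,1],uv[:,0]]>0]; P=world("side",d,uv)
q=P[:,:2]-[599,-118.5]; x=q@[.848,.530]; y=q@[-.530,.848]; g=im[uv[:,1],uv[:,0]].mean(1)
for lo,hi in((105,113),(113,121),(121,129),(129,137),(137,145)):
    m=(P[:,2]>lo)&(P[:,2]<hi)&(abs(x)<40)&(abs(y)<75)
    o=np.argsort(y[m]); print(lo,[(round(a),round(b),int(c)) for a,b,c in zip(y[m][o],x[m][o],g[m][o])][::2])
```

```text
105 [(-53, 16, 50), (-48, 15, 35), (-22, 10, 110), (-20, 1, 108), (-17, 3, 108), (-14, 1, 108), (-14, 3, 109), (-12, -1, 106), (-8, 2, 106), (-5, 3, 109), (-2, 1, 109), (1, 2, 94), (4, 2, 95), (7, 2, 105), (8, 5, 101), (13, -1, 108), (16, 0, 107), (17, 4, 107), (19, -2, 110), (22, -1, 108), (23, 4, 109), (26, 1, 108), (46, 20, 46)]
113 [(-55, 22, 54), (-53, 16, 57), (-50, 1, 45), (-22, 9, 106), (-20, 2, 110), (-16, 5, 106), (-14, 2, 109), (-11, 3, 108), (-8, 3, 106), (-5, 1, 107), (-5, 3, 108), (-2, 0, 108), (0, -2, 110), (1, 3, 107), (5, 5, 108), (7, 0, 107), (10, 1, 109), (13, -1, 109), (14, 5, 107), (19, 0, 111), (20, 4, 110), (23, 2, 108), (25, 1, 110), (46, 18, 51), (46, 9, 30), (47, 21, 40), (47, 22, 30), (49, 5, 31), (50, 1, 40)]
121 [(-56, 31, 51), (-55, 20, 51), (-54, 10, 54), (-54, 26, 55), (-53, 4, 44), (-49, -6, 67), (-45, -2, 70), (-23, 3, 109), (-22, 8, 107), (-19, 8, 107), (-17, 2, 106), (-14, 1, 120), (-11, 1, 107), (-10, 3, 107), (-7, 6, 103), (-4, 4, 99), (0, 7, 101), (2, 3, 102), (4, 2, 108), (7, 0, 106), (10, -1, 103), (13, -2, 107), (14, 5, 115), (16, 1, 109), (1
[... 158 characters left out ...]
54, -2, 108), (-52, -8, 103), (-50, -2, 103), (-47, 0, 65), (-47, 2, 52), (-21, 8, 127), (-19, 7, 172), (-16, 5, 180), (-13, 5, 161), (-11, 1, 166), (-8, 0, 159), (-5, 2, 170), (-2, 0, 176), (2, 3, 174), (5, 3, 185), (7, -1, 188), (10, -1, 126), (12, 7, 172), (16, 10, 174), (18, 7, 196), (22, 0, 168), (26, 1, 192), (46, -4, 38), (46, 8, 29), (46, 31, 33), (46, -2, 46), (47, 32, 31), (48, 25, 32), (49, 7, 53), (49, -2, 89), (52, -4, 108), (53, 0, 97)]
137 [(-57, 39, 47), (-56, 27, 51), (-56, 15, 49), (-54, 8, 112), (-53, 11, 100), (-52, 6, 98), (-49, 2, 86), (-48, 8, 80), (-46, 4, 51), (-45, 9, 57), (46, 8, 43), (47, 21, 28), (47, 35, 28), (48, 6, 63), (51, 4, 99), (53, 10, 98), (54, 5, 104)]
```

Call:
{"name": "send_rows", "arguments": {"targets": [[[0, 0, 0, 0.002, 0.007, -0.0175, -1], [0, 0, 0, 0, 0, 0, -1], [0, 0, 0, 0, 0, 0, 0.1], [0, 0, 0, 0, 0, 0, 0.1], [0, 0, 0, 0, 0, 0, 0.3], [0, 0, 0, 0, 0, 0, 0.3], [0, 0, 0, 0, 0, 0, 0.3], [0, 0, 0, 0, 0, 0, 0.3]]], "grip_force": 8}}

```text
time_s: 4.7
ee_pos: [603.9, -113.6, 109.5]
ee_rot: [-180.0, 40.0, 32.0]
force: [-0.1, 0.6, -0.5]
gripper_width: 49.8
gripper_force: 8.0
```

```bash
python3 p.py
python3 - <<'E'
from h import *
im,d=optics.grab_frame("side"); cv2.imwrite("pics/side3.png",cv2.resize(im[90:210,290:420,::-1],None,fx=4.6,fy=4.6))
E
```

```text
4.7 [ 603.9 -113.6  109.5] [ -0.8  44.8  69.4 -20.7 100.3  59.9] [-0.1  0.6 -0.5] 49.75235330691228 
 [[ 0.65   0.53  -0.545]
 [ 0.406 -0.848 -0.34 ]
 [-0.643 -0.    -0.766]]
want toolx [ 0.65   0.406 -0.643] y [ 0.53  -0.848  0.   ] z [-0.545264 -0.34079  -0.766   ]
shift to start [ 0.2 -1.7  0.5]
```

View pics/side3.png

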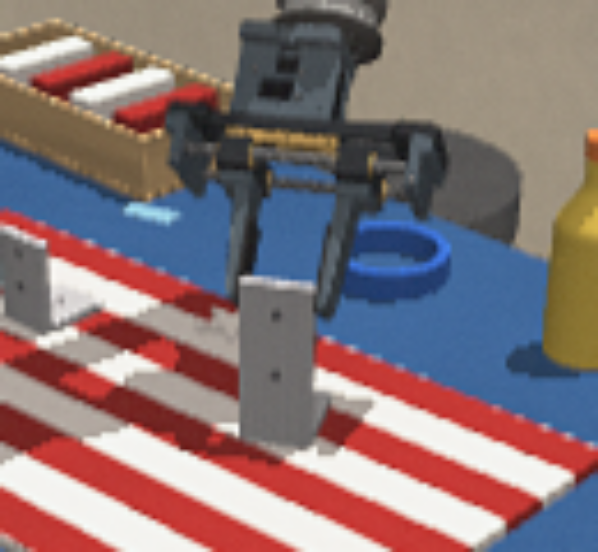

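The side view shows both pads closed on the leg's edges near the top, at crop px (240,290) and (325,290). The opening is 49.8 mm and the bracket is still standing.

```bash
cat > arc.py <<'E'
import numpy as np
e=np.array([-.848,-.530])
def f(t,l=99.5,x=5.5): t=np.radians(t); return np.r_[e*(l*np.sin(t)-x*np.cos(t)), l*np.cos(t)+x*np.sin(t)]
st=3.5
print("turn",(st/90*np.array([.53,-.848,0])).round(4))
for k in range(24): 
    d=f(st*(k+1))-f(st*k); print(k,(d/200).round(4).tolist(), (f(st*(k+1))-f(0)).round(1))
E
python3 arc.py
```

```text
turn [ 0.0206 -0.033   0.    ]
0 [-0.0258, -0.0161, 0.0008] [-5.2 -3.2  0.2]
1 [-0.0258, -0.0161, -0.0011] [-10.3  -6.4  -0.1]
2 [-0.0257, -0.0161, -0.003] [-15.5  -9.7  -0.7]
3 [-0.0255, -0.0159, -0.0048] [-20.6 -12.8  -1.6]
4 [-0.0252, -0.0157, -0.0066] [-25.6 -16.   -3. ]
5 [-0.0248, -0.0155, -0.0084] [-30.5 -19.1  -4.6]
6 [-0.0243, -0.0152, -0.0102] [-35.4 -22.1  -6.7]
7 [-0.0237, -0.0148, -0.0119] [-40.2 -25.1  -9.1]
8 [-0.0231, -0.0144, -0.0136] [-44.8 -28.  -11.8]
9 [-0.0223, -0.014, -0.0153] [-49.2 -30.8 -14.8]
10 [-0.0215, -0.0134, -0.0168] [-53.5 -33.5 -18.2]
11 [-0.0206, -0.0129, -0.0184] [-57.7 -36.  -21.9]
12 [-0.0196, -0.0122, -0.0198] [-61.6 -38.5 -25.8]
13 [-0.0185, -0.0116, -0.0212] [-65.3 -40.8 -30.1]
14 [-0.0174, -0.0109, -0.0225] [-68.8 -43.  -34.6]
15 [-0.0162, -0.0101, -0.0237] [-72.  -45.  -39.3]
16 [-0.015, -0.0093, -0.0248] [-75.  -46.9 -44.3]
17 [-0.0136, -0.0085, -0.0258] [-77.7 -48.6 -49.4]
18 [-0.0123, -0.0077, -0.0268] [-80.2 -50.1 -54.8]
19 [-0.0109, -0.0068, -0.0276] [-82.4 -51.5 -60.3]
20 [-0.0094, -0.0059, -0.0283] [-84.2 -52.7 -66. ]
21 [-0.0079, -0.005, -0.029] [-85.8 -53.6 -71.8]
22 [-0.0064, -0.004, -0.0295] [-87.1 -54.4 -77.7]
23 [-0.0049, -0.0031, -0.0299] [-88.1 -55.1 -83.6]
```

First half, with about 0.8 mm of downward bias in the first row:

Call:
{"name": "send_rows", "arguments": {"targets": [[[0.0206, -0.033, 0, -0.0258, -0.0161, -0.003, 0.3], [0.0206, -0.033, 0, -0.0258, -0.0161, -0.0011, 0.3], [0.0206, -0.033, 0, -0.0257, -0.0161, -0.003, 0.3], [0.0206, -0.033, 0, -0.0255, -0.0159, -0.0048, 0.3], [0.0206, -0.033, 0, -0.0252, -0.0157, -0.0066, 0.3], [0.0206, -0.033, 0, -0.0248, -0.0155, -0.0084, 0.3], [0.0206, -0.033, 0, -0.0243, -0.0152, -0.0102, 0.3], [0.0206, -0.033, 0, -0.0237, -0.0148, -0.0119, 0.3], [0.0206, -0.033, 0, -0.0231, -0.0144, -0.0136, 0.3], [0.0206, -0.033, 0, -0.0223, -0.014, -0.0153, 0.3], [0.0206, -0.033, 0, -0.0215, -0.0134, -0.0168, 0.3], [0.0206, -0.033, 0, -0.0206, -0.0129, -0.0184, 0.3]]]}}

```text
time_s: 5.95
ee_pos: [545.9, -149.9, 87.3]
ee_rot: [180.0, -2.2, 32.0]
force: [-1.4, 0.1, -0.0]
gripper_width: 49.6
gripper_force: 8.0
```

```bash
python3 p.py
python3 - <<'E'
from h import *
im,d=optics.grab_frame("side"); cv2.imwrite("pics/side4.png",cv2.resize(im[90:210,270:400,::-1],None,fx=4.6,fy=4.6))
E
python3 p.py | head -1
```

```text
5.95 [ 545.9 -149.9   87.3] [-17.5  23.1 102.3   2.   53.2  39.3] [-1.4  0.1 -0. ] 49.597238082510046 
 [[ 0.847  0.53   0.032]
 [ 0.53  -0.848  0.019]
 [ 0.038  0.001 -0.999]]
want toolx [ 0.65   0.406 -0.643] y [ 0.53  -0.848  0.   ] z [-0.545264 -0.34079  -0.766   ]
shift to start [58.2 34.6 22.7]
6.0 [ 543.2 -150.7   86.5] [-17.6  23.  102.6   2.   53.1  39.2] [-2.8 -0.1  0.1] 49.649808899128296
```

View pics/side4.png

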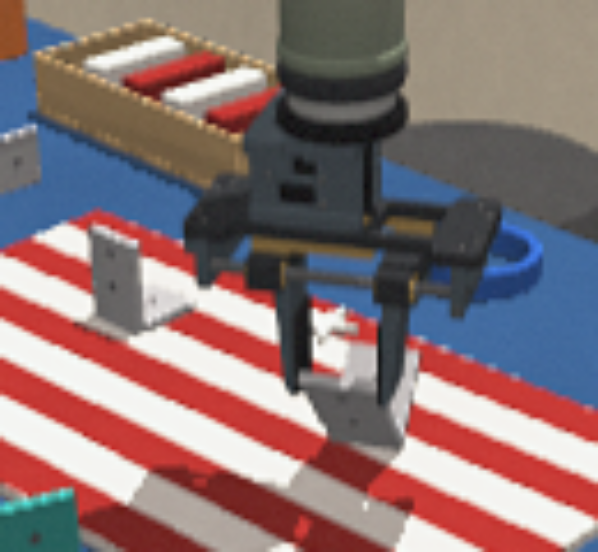

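The side view shows the bracket leaning about 42°, with its corner edge still down at crop px (365,440). Continuing with the second half.

Call:
{"name": "send_rows", "arguments": {"targets": [[[0.0206, -0.033, 0, -0.0196, -0.0122, -0.0198, 0.3], [0.0206, -0.033, 0, -0.0185, -0.0116, -0.0212, 0.3], [0.0206, -0.033, 0, -0.0174, -0.0109, -0.0225, 0.3], [0.0206, -0.033, 0, -0.0162, -0.0101, -0.0237, 0.3], [0.0206, -0.033, 0, -0.015, -0.0093, -0.0248, 0.3], [0.0206, -0.033, 0, -0.0136, -0.0085, -0.0258, 0.3], [0.0206, -0.033, 0, -0.0123, -0.0077, -0.0268, 0.3], [0.0206, -0.033, 0, -0.0109, -0.0068, -0.0276, 0.3], [0.0206, -0.033, 0, -0.0094, -0.0059, -0.0283, 0.3], [0.0206, -0.033, 0, -0.0079, -0.005, -0.029, 0.3], [0, 0, 0, 0, 0, 0, 0.3], [0, 0, 0, 0, 0, 0, 0.3]]]}}

```text
time_s: 7.2
ee_pos: [518.2, -167.4, 36.8]
ee_rot: [-180.0, -37.0, 32.0]
force: [-0.2, -0.6, -0.6]
gripper_width: 49.6
gripper_force: 8.0
```

```bash
python3 p.py
python3 - <<'E'
from h import *
im,d=optics.grab_frame("side"); cv2.imwrite("pics/side5.png",cv2.resize(im[90:210,270:400,::-1],None,fx=4.6,fy=4.6))
E
```

```text
7.2 [ 518.2 -167.4   36.8] [-39.8  25.1 124.2  66.6  38.5 -38.7] [-0.2 -0.6 -0.6] 49.61709419268652 
 [[ 0.678  0.53   0.51 ]
 [ 0.423 -0.848  0.319]
 [ 0.601 -0.001 -0.799]]
want toolx [ 0.65   0.406 -0.643] y [ 0.53  -0.848  0.   ] z [-0.545264 -0.34079  -0.766   ]
shift to start [85.9 52.1 73.2]
```

View pics/side5.png

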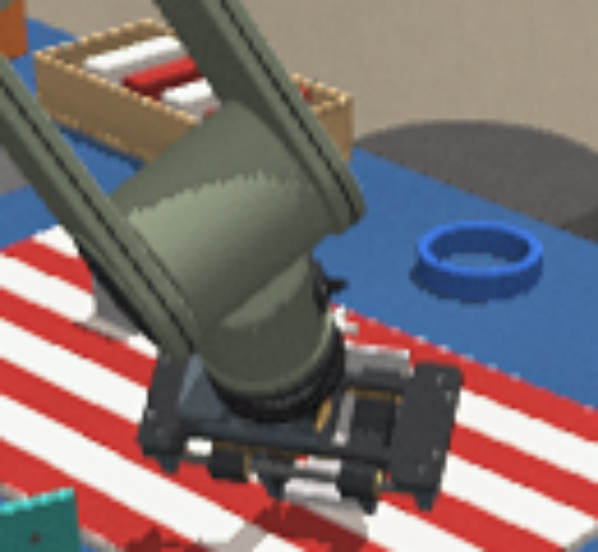

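At 77° and tracking as expected; the side view shows the gripper tilted over the leg, with the wrist hiding the bracket. Two more steps take it to 84°, then release.

Call:
{"name": "send_rows", "arguments": {"targets": [[[0.0206, -0.033, 0, -0.0064, -0.004, -0.0295, 0.3], [0.0206, -0.033, 0, -0.0049, -0.0031, -0.0299, 0.3], [0, 0, 0, 0, 0, 0, 0.3], [0, 0, 0, 0, 0, 0, 0.3]]]}}

```text
time_s: 7.65
ee_pos: [516.2, -168.6, 25.3]
ee_rot: [180.0, -44.0, 32.1]
force: [-0.2, -1.0, 0.0]
gripper_width: 49.6
gripper_force: 8.0
```

```bash
python3 p.py
python3 - <<'E'
from h import *
im,d=optics.grab_frame("top"); v,u=np.mgrid[100:190,230:330]; uv=np.c_[u.ravel(),v.ravel()]; uv=uv[d[uv[:,1],uv[:,0]]>0]; P=world("top",d,uv)
q=P[:,:2]-[599,-118.5]; x=q@[.848,.530]; y=q@[-.530,.848]
m=(abs(y)<20)&(x>-40)&(x<60)&(P[:,2]>16)
for a in range(-40,60,5):
    k=m&(x>=a)&(x<a+5)
    if k.any(): print(a,k.sum(),P[k,2].round().min(),P[k,2].round().max())
E
```

```text
7.65 [ 516.2 -168.6   25.3] [-44.   28.9 127.2  78.4  43.5 -55.2] [-0.2 -1.   0. ] 49.61375154103616 
 [[ 0.61   0.531  0.589]
 [ 0.382 -0.848  0.368]
 [ 0.694  0.    -0.72 ]]
want toolx [ 0.65   0.406 -0.643] y [ 0.53  -0.848  0.   ] z [-0.545264 -0.34079  -0.766   ]
shift to start [87.9 53.3 84.7]
-40 25 17.0 24.0
-35 27 16.0 26.0
-30 24 18.0 26.0
-25 24 16.0 25.0
-20 23 16.0 23.0
-15 22 16.0 25.0
-10 44 17.0 47.0
-5 78 28.0 86.0
0 26 74.0 85.0
5 7 76.0 81.0
35 1 17.0 17.0
```

Call:
{"name": "send_rows", "arguments": {"targets": [[[0, 0, 0, 0, 0, 0, -0.2], [0, 0, 0, 0, 0, 0, -0.2], [0, 0, 0, 0, 0, 0, -1], [0, 0, 0, 0, 0, 0, -1], [0, 0, 0, 0, 0, 0, -1], [0, 0, 0, 0, 0, 0, -1], [0, 0, 0, 0, 0, 0.04, -1], [0, 0, 0, 0, 0, 0.08, -1], [0, 0, 0, 0, 0, 0.12, -1], [0, 0, 0, 0, 0, 0.16, -1], [0, 0, 0, 0, 0, 0.16, -1], [0, 0, 0, 0, 0, 0.16, -1]]], "grip_force": 3}}

```text
time_s: 8.9
ee_pos: [515.5, -168.5, 170.2]
ee_rot: [-180.0, -44.0, 31.9]
force: [0.5, 0.0, -0.3]
gripper_width: 91.1
gripper_force: 0.0
```

```bash
python3 p.py
python3 - <<'E'
from h import *
a,_=optics.grab_frame("side"); im,d=optics.grab_frame("top"); cv2.imwrite("pics/end.png",np.hstack([cv2.resize(c[...,::-1],None,fx=2.6,fy=2.6) for c in(a[100:250,220:370],im[70:220,170:320])]))
v,u=np.mgrid[90:210,150:340]; uv=np.c_[u.ravel(),v.ravel()]; uv=uv[d[uv[:,1],uv[:,0]]>0]; P=world("top",d,uv)
q=P[:,:2]-[599,-118.5]; x=q@[.848,.530]; y=q@[-.530,.848]
for a in range(-140,30,10):
    k=(abs(y)<18)&(x>=a)&(x<a+10)
    if k.any(): print(a,k.sum(),P[k,2].min().round(),np.median(P[k,2]).round(1),P[k,2].max().round())
for n,c,z,hi in(("foot",(599,-118),74,90),("short",(584,139),78,95)):
    Q=P[(np.hypot(*(P[:,:2]-c).T)<60)&(P[:,2]>z)&(P[:,2]<hi)]; print(n,cv2.minAreaRect(Q[:,:2].astype(np.float32)),np.median(Q[:,2]))
E
```

```text
8.9 [ 515.5 -168.5  170.2] [-44.1  14.1 119.   58.6  52.2 -26.1] [ 0.5  0.  -0.3] 91.14630041621142 
 [[ 0.61   0.53   0.589]
 [ 0.381 -0.848  0.368]
 [ 0.695 -0.    -0.719]]
want toolx [ 0.65   0.406 -0.643] y [ 0.53  -0.848  0.   ] z [-0.545264 -0.34079  -0.766   ]
shift to start [ 88.6  53.2 -60.2]
-140 34 259.0 265.9 269.0
-130 27 8.0 10.4 16.0
-120 31 5.0 16.5 28.0
-110 18 11.0 19.0 22.0
-100 51 13.0 17.9 24.0
-90 45 13.0 18.1 25.0
-80 47 12.0 17.4 22.0
-70 49 12.0 17.4 23.0
-60 44 11.0 16.7 26.0
-50 46 11.0 17.1 22.0
-40 46 11.0 17.5 24.0
-30 47 11.0 17.7 22.0
-20 47 12.0 17.1 25.0
-10 112 9.0 63.7 84.0
0 1 73.0 73.2 73.0
10 24 5.0 9.0 17.0
20 45 3.0 9.8 17.0
foot ((595.861083984375, -121.40470123291016), (8.367386817932129, 49.02121353149414), 30.593875885009766) 78.84020772396094
short ((584.0877685546875, 138.76885986328125), (8.49915599822998, 50.253841400146484), 4.9497246742248535) 84.27466276744279
```

View pics/end.png

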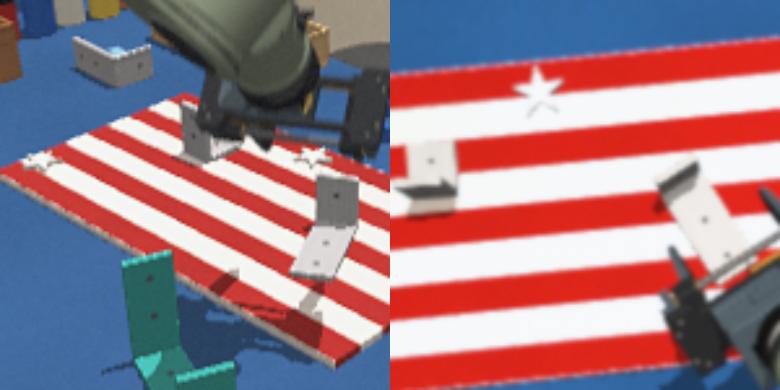

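The final views show the long leg flat with its top at z ≈ 17.5 mm, and the short leg upright at z ≈ 79 mm. The corner is where it was, and the short bracket has not moved. Handing in.

```bash
python3 -c "
from workcell import env
print(env.job_done())"
```

```text
the job is handed in; nothing more can be done
None
```

The tall bracket now lies with its long leg flat on the panel and its short leg upright; the corner measured within about 1 mm of where it was, the short bracket is still standing untouched, and the job was handed in at about 9 s.

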